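# Lock the drawing-board stand with its linchpin

### The job

Lock the arm of the drawing-board stand: lift the linchpin with the orange grip out of the wooden rack and drop it fully home in the hole of the blue clevis. Then swing the stand's sprung ring by its red tab over the end of the pin until it snaps down flat on the pin's collar, and let go.

Things in the scene. Friction and masses are not known exactly. Their poses are not given: they have to be found in the camera images.
- pin_grip (a point): Middle of the orange grip (14 mm across, 32 tall) of the right pin, upright in a wooden rack 50 mm high. Under the grip: steel collar 56 across, 8 thick, resting on the rack, its underside 24 mm below this point; then a tapered 14 mm shank, tip 64 mm below this point. 150 g; z up. The spare in the other hole, 92 mm away, has a green grip and too thick a shank; either may be in either hole.
- socket (a point): Mouth of the vertical hole (22 mm across, 44 deep) in the blue clevis, on its flat top 50 mm above the table, where the collar comes to rest. z up. The drawing board (up to 65 mm above the table) lies towards -y from 130 mm off; the ring's hinge is at +y, so fingers either side along x keep clear of both. Stand fixed, yaw within 17 degrees of the robot's.
- ring (a joint): Angle (rad) of the stand's sprung steel ring, 44 mm inside, of 7 mm bar, centre 52 mm from its hinge. The hinge runs along the socket's x, 52 mm to its +y and 12 mm above it. 2.0: open, leaning back from the hole (start). 0: flat towards -y, on the collar of a seated pin whose grip sticks up through it. An over-centre spring holds it open, and shuts it once below 0.9.
- ring_tab (a point): Centre of the ring's red tab: 28 mm wide along the hinge, 20 long, 7 thick, 89 mm from the hinge (its end 99 mm; when open, about 152 mm above the table). Push it with about 2 N from behind, from the socket's +y side towards -y, over the hole. Free space of 60 mm behind it above the height of the pins in the rack (90 mm).
Mind the look-alikes: they are no part of the job. What is shaped like the part that bears pin_grip but yellow is not meant.

How it is judged:
On the way:
1. the orange-gripped pin stands fully home in the clevis hole while the ring is still open (horizontal distance between pin_grip and socket below 0.01 m and z of pin_grip in the frame of socket below 0.029 m and angle between pin_grip's own z axis and vertical below 0.15 rad and value of joint ring above 1 rad), for 0.2 s.
At the end, for the whole second after the job is handed in: The orange-gripped pin stands upright (within 0.15 rad) in the clevis hole, its collar down on the clevis (within 5 mm) and its axis within 10 mm of the hole's, and the ring lies over its end, shut to within 0.15 rad (horizontal distance between pin_grip and socket below 0.01 m and z of pin_grip in the frame of socket below 0.029 m and angle between pin_grip's own z axis and vertical below 0.15 rad and value of joint ring below 0.15 rad); the robot touches nothing.
It also fails if it takes over 50 s, if anything falls off the work surface, if the arm or the gripper's body presses on something with over 40 N, if the wrist force passes 120 N, or if a joint passes its speed limit or range.

### The arm

A 6-joint arm with a two-finger parallel gripper is mounted at the origin on the work surface. World frame = base frame: x ahead of the robot, y to its left, z up, the work surface at z = 0. Lengths are in m, angles in rad, forces in N, time in s.
With the tool pointing down it reaches from about 0.35 to 0.975 m from the base axis. Payload 4.9 kg.
Tool frame: the origin (TCP) lies at the very end of the fingers, on their centre line; the grasp point (between the pads) lies 19 mm behind it (env.grip_point_offset is the distance from the TCP to the grasp point, in m); z points along the fingers, y is the direction in which the jaws open and shut (so a half turn about z gives the same grasp; the last joint's range is limited). The gripper opens to 85 mm and grips with 20 to 120 N. Pads are 22 mm wide; open, the fingers measure 114 mm over their backs; the gripper's body (76 mm by 85 mm) begins 54 mm behind the grasp point. The pads swing forward as they close: fully open they stand 13 mm farther back than shut.
Start: joints at [1.091, 0.053, 1.613, -0, 1.476, -0.119], TCP at [0.221, 0.585, 0.231] pointing down, gripper open.
Joint ranges: [-3.01, 3.01], [-1.01, 2.22], [0.06, 2.58], [-1.02, 4.17], [0.09, 2.62], [-3.14, 3.14]. Speed limits (rad/s): [2.57, 2.57, 3.14, 3.14, 3.14, 3.14].

### API

Orientations are given as a rotation vector (axis times angle).
In Python, from rig import env, camera gives the robot as it stands.
- The arm moves only by the tool move_arm, never from a script. Its argument "increments" is a list of rows, each an object with "twist": the turn, a rotation vector about the tool's x, y, z in units of 8 degrees (1.0 is 8 degrees), a list of three; "translation": the shift along the tool's x, y, z in units of 40 mm (1.0 is 40 mm), a list of three; "jaw": the gripper command: -1 is fully open, 1 is shut, values between are in proportion. In form: [{"twist": [rx, ry, rz], "translation": [dx, dy, dz], "jaw": jaw}, ...]. A call has 1 to 5 rows; each row is the pose to reach, as a shift and turn from the pose commanded when the call began, along the tool's axes at that moment; what a row does not reach only later rows make up. A row lasts 1/8 s, in which the tool goes at most 62.5 mm and 10.7 degrees, less where a joint would pass 70% of its speed; a pose out of reach is approached as far as the arm can. A call with a gripper value outside its range is refused whole. The fingers move at their own pace and stop on an object; "squeeze" is the grip in N (left out, the last holds). Time passes only in rows, so rows that repeat a pose let the fingers close. It gives the time, the measured TCP pose, the force and the opening at its end, in the units of the state.
- env.read_state(): the state, without advancing time (a new reading comes with each control period).
- camera(name): name is "scene" or "top"; returns a dict with "pixels" (384x512x3 uint8, red, green, blue), "fx", "fy", "cx", "cy" (pixels), "dist_coeffs" ([k1, k2, p1, p2, k3] as OpenCV has them; the pictures are not rectified), "R" (3x3) and "t" (3): a world point X has camera coordinates R X + t. Camera axes: x right, y down, z forward; pixel columns grow to the right and rows downward; lengths in m; the calibration is good to about 2 mm. A picture is of the moment at which its call begins. There is no depth.
- env.close_job(): hands the job in, once; it reports no verdict.
The state is a dict: "time": time; "qpos": joint angles; "joint_velocities": joint speeds; "tau": joint torques, N m; "tcp_pos": TCP position; "ee_rot": TCP orientation; "wrist_force": force on the tool from outside, world axes, zero at the start; "wrist_torque": the same for the moment, N m; "opening": finger opening in m.
Only numpy, scipy, OpenCV 4.12 (cv2) and the standard library are available. Lean on these libraries where they do the work, as an engineer would, in place of code of your own. Each camera call takes 0.05 s, during which the arm holds its last target. There are 200 camera calls.

## Working session

There is one attempt and no reset: what is moved stays moved. The work goes in short steps, Python scripts to look and compute and a tool call to move; the robot and the scene stay as the last step left them, time stands still between calls to the robot, and variables do not carry over. Pictures are saved under pics/ and viewed, about 8 in all and at most 12, crops included, and the job is handed in when it is done.

Besides the shell and the picture viewer there is one more tool, called after ">>>" by a JSON object that holds its "fn" and its "kwargs". move_arm: Moves the arm, as the interface text tells. Its arguments: {"type":"object","properties":{"increments":{"type":"array","items":{"type":"object","properties":{"twist":{"type":"array","items":{"type":"number"}},"translation":{"type":"array","items":{"type":"number"}},"jaw":{"type":"number"}}}},"squeeze":{"type":"number"}},"required":["increments"]}

```bash
mkdir -p pics; cat > h.py <<'E'
from rig import env, camera
import numpy as np, cv2
from scipy.spatial.transform import Rotation as Ro
def K(c): return np.array([[c["fx"],0,c["cx"]],[0,c["fy"],c["cy"]],[0,0,1.]]),np.array(c["dist_coeffs"],float)
def snap(n,f):
    c=camera(n); cv2.imwrite(f"pics/{f}.png",c["pixels"][:,:,::-1]); np.save(f"pics/{f}.npy",c,allow_pickle=True); return c
def load(f): return np.load(f"pics/{f}.npy",allow_pickle=True).item()
def ray(c,p):
    k,d=K(c); u=cv2.undistortPoints(np.array([[p]],float),k,d)[0,0]; R=np.array(c["R"]);t=np.array(c["t"])
    v=R.T@np.array([u[0],u[1],1]); return -R.T@t, v/np.linalg.norm(v)
def atz(c,p,z): o,v=ray(c,p); return o+v*(z-o[2])/v[2]
def tri(rs):
    A=0;b=0
    for o,v in rs: P=np.eye(3)-np.outer(v,v); A=A+P; b=b+P@o
    X=np.linalg.solve(A,b); return X,[np.linalg.norm((np.eye(3)-np.outer(v,v))@(X-o)) for o,v in rs]
def proj(c,X):
    k,d=K(c); return cv2.projectPoints(np.array(X,float).reshape(-1,3),cv2.Rodrigues(np.array(c["R"]))[0],np.array(c["t"],float),k,d)[0].reshape(-1,2)
def crop(c,x0,y0,x1,y1,s,f): cv2.imwrite(f"pics/{f}.png",cv2.resize(c["pixels"][y0:y1,x0:x1,::-1],None,fx=s,fy=s,interpolation=cv2.INTER_CUBIC))
E
python3 - <<'E'
from h import *
a=snap("scene","s0");b=snap("top","t0")
for c in(a,b): print(np.round(c["R"],3).tolist(),np.round(c["t"],3),c["fx"])
print(env.read_state(),env.grip_point_offset)
E
```

```text
[[0.141, 0.99, 0.002], [0.769, -0.108, -0.63], [-0.624, 0.091, -0.776]] [-0.269 -0.335  1.097] 374.21021872529496
[[-0.022, -1.0, 0.007], [-0.996, 0.022, -0.082], [0.082, -0.009, -0.997]] [0.194 0.535 1.051] 428.29208805371104
{'time': 0.1, 'qpos': array([ 1.09098773e+00,  5.33242975e-02,  1.61418386e+00,  9.32342524e-06,
        1.47601356e+00, -1.18986927e-01]), 'joint_velocities': array([-0.00151695, -0.00094529, -0.00397939, -0.00164981,  0.00099648,
        0.00058283]), 'tau': array([ 9.88986267e-05, -3.94905889e+01, -3.71363246e+01, -1.14358388e-04,
        3.98601580e-03,  1.64346454e-05]), 'tcp_pos': array([0.22037237, 0.58424124, 0.230149  ]), 'ee_rot': array([-5.63605219e-01, -3.09003477e+00,  2.89053389e-03]), 'wrist_force': array([ 0.11662914, -0.1339035 , -0.75076054]), 'wrist_torque': array([ 0.00351731, -0.02797531,  0.02196368]), 'opening': 0.08556152412969657} 0.0187
```

View pics/s0.png

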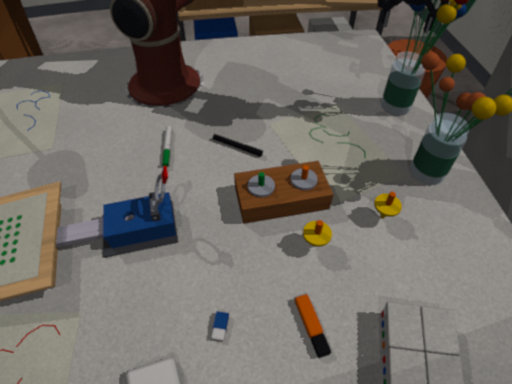

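View pics/t0.png

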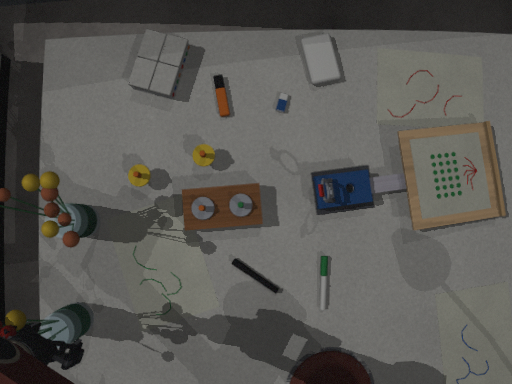

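The scene view shows the rack with the green pin at (262,180) and the orange pin at (304,176), and the blue clevis at (140,220) with the ring and its red tab at (165,175). The top view shows orange at (203,208), green at (241,205) and the clevis hole near (350,188). Yellow-collared decoys stand apart. Next I'll enlarge both.

```bash
python3 - <<'E'
from h import *
a=load("s0");b=load("t0")
A=cv2.resize(a["pixels"][140:260,90:340,::-1],None,fx=3.2,fy=3.2,interpolation=cv2.INTER_CUBIC)
B=cv2.resize(b["pixels"][150:230,175:405,::-1],None,fx=3.4,fy=3.4,interpolation=cv2.INTER_CUBIC)
cv2.imwrite("pics/sc.png",A);cv2.imwrite("pics/tc.png",B)
E
```

```text
(no output)
```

View pics/sc.png

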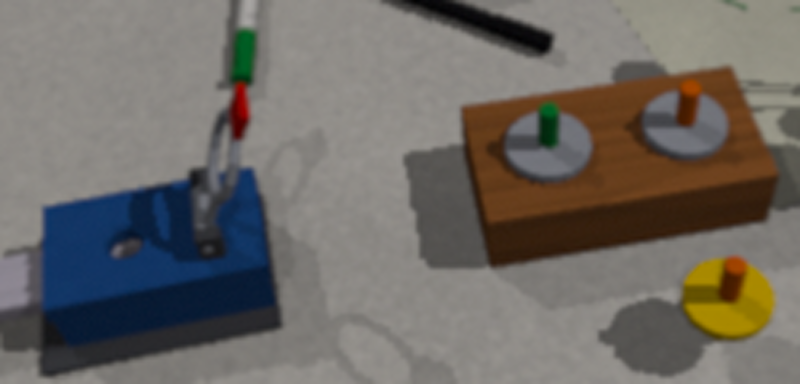

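View pics/tc.png

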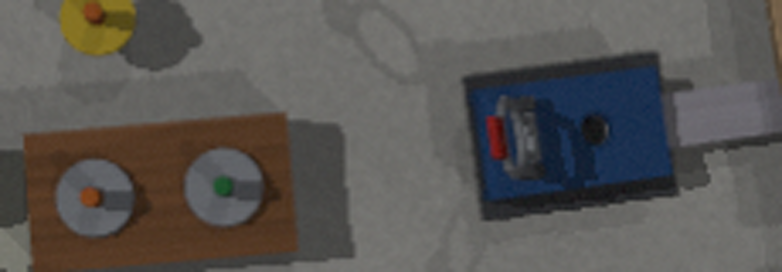

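```bash
python3 - <<'E'
from h import *
a=load("s0");b=load("t0")
S=lambda u,v:((u+.5)/3.2-.5+90,(v+.5)/3.2-.5+140)
T=lambda u,v:((u+.5)/3.4-.5+175,(v+.5)/3.4-.5+150)
for n,s,t,z in [("grip top",(690,86),(90,196),.09),("collar",(684,124),(95,198),.058),("greencollar",(547,146),(224,187),.058),("socket",(125,246),(595,129),.05),("tab",(241,110),(496,138),.14)]:
    X,e=tri([ray(a,S(*s)),ray(b,T(*t))]); print(n,X.round(4),np.round(e,4),atz(a,S(*s),z).round(4),atz(b,T(*t),z).round(4))
c=[atz(a,S(*p),.05) for p in[(43,207),(252,172),(272,268),(62,308)]]
print(np.round(c,3))
for i,j in[(0,1),(3,2),(0,3),(1,2)]: d=c[j]-c[i];print(np.degrees(np.arctan2(d[1],d[0])).round(1),np.linalg.norm(d).round(3))
c=[atz(b,T(*p),.05) for p in[(25,135),(285,113),(297,250),(33,272)]]
for i,j in[(0,1),(3,2),(0,3),(1,2)]: d=c[j]-c[i];print(np.degrees(np.arctan2(d[1],d[0])).round(1),np.linalg.norm(d).round(3))
st=env.read_state();print(Ro.from_rotvec(st["ee_rot"]).as_matrix().round(3))
E
```

```text
grip top [0.4762 0.3076 0.0906] [0.0001 0.0001] [0.4756 0.3078 0.09  ] [0.4762 0.3078 0.09  ]
collar [0.4755 0.3081 0.0537] [0.0004 0.0004] [0.4792 0.3064 0.058 ] [0.4755 0.308  0.058 ]
greencollar [0.4815 0.2161 0.0532] [0.0004 0.0004] [0.4855 0.215  0.058 ] [0.4814 0.2164 0.058 ]
socket [ 0.5177 -0.0537  0.0439] [0.0006 0.0006] [ 0.5223 -0.0524  0.05  ] [ 0.5172 -0.0517  0.05  ]
tab [0.5069 0.0358 0.1431] [0.0001 0.0001] [0.504  0.0351 0.14  ] [0.5071 0.0354 0.14  ]
[[ 0.484 -0.107  0.05 ]
 [ 0.474  0.026  0.05 ]
 [ 0.551  0.038  0.05 ]
 [ 0.563 -0.087  0.05 ]]
94.4 0.133
95.5 0.125
14.1 0.082
8.9 0.078
-86.4 0.187
-86.4 0.189
-177.3 0.098
-176.3 0.098
[[-0.936  0.353 -0.001]
 [ 0.353  0.936 -0.002]
 [ 0.    -0.002 -1.   ]]
```

>>> {"fn": "move_arm", "kwargs": {"increments": [{"twist":[0,0,1.1],"translation":[-1.2,-0.6,0.2],"jaw":-1},{"twist":[0,0,2.2],"translation":[-2.4,-1.2,0.4],"jaw":-1},{"twist":[0,0,3.3],"translation":[-3.6,-1.8,0.6],"jaw":-1},{"twist":[0,0,4.4],"translation":[-4.8,-2.4,0.8],"jaw":-1},{"twist":[0,0,5.5],"translation":[-6.0,-3.0,1.0],"jaw":-1}], "squeeze": 60}}

```text
time: 0.72
tcp_pos: [0.4035, 0.3862, 0.1906]
ee_rot: [-1.687, -2.65, 0.001]
wrist_force: [0.4, -0.3, -0.4]
opening: 0.0851
```

```bash
cat >> h.py <<'E'
def go(target,yaw):  # yaw: world angle of tool y; prints shift/turn in move units
    s=env.read_state();M=Ro.from_rotvec(s["ee_rot"]).as_matrix()
    y=np.radians(yaw);G=np.array([[-np.sin(y),np.cos(y),0],[np.cos(y),np.sin(y),0],[0,0,-1]]).T
    print("t",round(s["time"],2),s["tcp_pos"].round(4),"yaw",np.degrees(np.arctan2(M[1,1],M[0,1])).round(1),"F",s["wrist_force"].round(1),"open",round(s["opening"],4))
    print("trans",(M.T@(np.array(target)-s["tcp_pos"])/.04).round(3),"twist",(np.degrees(Ro.from_matrix(M.T@G).as_rotvec())/8).round(3))
E
python3 -c "
from h import *
go([.476,.308,.15],5)"
```

```text
t 0.72 [0.4035 0.3862 0.1906] yaw 25.0 F [ 0.4 -0.3 -0.4] open 0.0851
trans [-2.538  0.815  1.015] twist [-3.000e-03  1.000e-03  2.506e+00]
```

>>> {"fn": "move_arm", "kwargs": {"increments": [{"twist":[0,0,1.2],"translation":[-1.3,0.4,0.4],"jaw":-1},{"twist":[0,0,2.5],"translation":[-2.54,0.82,0.9],"jaw":-1},{"twist":[0,0,2.5],"translation":[-2.54,0.82,1.0],"jaw":-1},{"twist":[0,0,2.5],"translation":[-2.54,0.82,1.9],"jaw":-1},{"twist":[0,0,2.5],"translation":[-2.54,0.82,1.9],"jaw":-1}]}}

```text
time: 1.35
tcp_pos: [0.473, 0.3095, 0.1121]
ee_rot: [-2.112, -2.322, 0.01]
wrist_force: [0.0, 0.7, -1.3]
opening: 0.0854
```

```bash
python3 -c "
from h import *
go([.476,.308,.064],5)
c=snap('scene','s1');crop(c,230,110,390,230,4,'s1c')"
```

```text
t 1.35 [0.473  0.3095 0.1121] yaw 5.4 F [ 0.   0.7 -1.3] open 0.0854
trans [-0.041  0.079  1.201] twist [-0.049  0.015  0.053]
```

View pics/s1c.png

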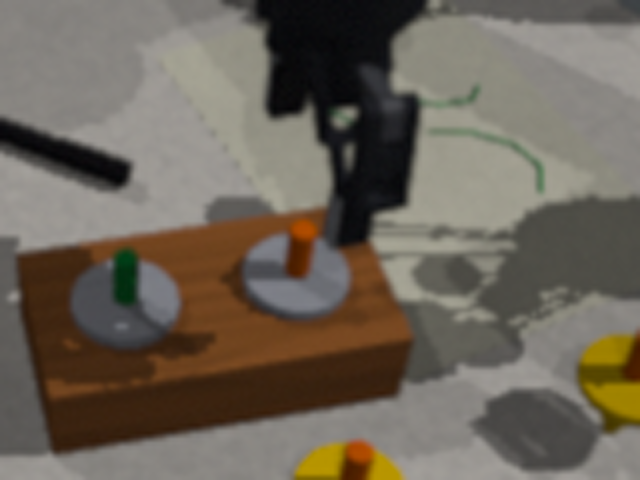

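>>> {"fn": "move_arm", "kwargs": {"increments": [{"twist":[0,0,0],"translation":[0,0,0.6],"jaw":-1},{"twist":[0,0,0],"translation":[0,0,1.0],"jaw":-1},{"twist":[0,0,0],"translation":[0,0,1.0],"jaw":-1}]}}

```text
time: 1.78
tcp_pos: [0.475, 0.31, 0.0745]
ee_rot: [-2.114, -2.323, 0.003]
wrist_force: [0.0, 0.3, -0.5]
opening: 0.0856
```

```bash
python3 -c "
from h import *
go([.476,.308,.064],5)"
```

```text
t 1.77 [0.475  0.31   0.0745] yaw 5.4 F [ 0.   0.3 -0.5] open 0.0856
trans [-0.052  0.021  0.263] twist [-0.014  0.005  0.047]
```

>>> {"fn": "move_arm", "kwargs": {"increments": [{"twist":[0,0,0],"translation":[-0.05,0.02,0.25],"jaw":-1},{"twist":[0,0,0],"translation":[-0.05,0.02,0.25],"jaw":1},{"twist":[0,0,0],"translation":[-0.05,0.02,0.25],"jaw":1},{"twist":[0,0,0],"translation":[-0.05,0.02,0.25],"jaw":1},{"twist":[0,0,0],"translation":[-0.05,0.02,0.25],"jaw":1}]}}

```text
time: 2.4
tcp_pos: [0.477, 0.3081, 0.0657]
ee_rot: [-2.116, -2.322, -0.0]
wrist_force: [-1.0, -0.9, 13.5]
opening: 0.0127
```

>>> {"fn": "move_arm", "kwargs": {"increments": [{"twist":[0,0,0],"translation":[0,0,0],"jaw":1},{"twist":[0,0,0],"translation":[0,0,0],"jaw":1},{"twist":[0,0,0],"translation":[0,0,0],"jaw":1}]}}

```text
time: 2.78
tcp_pos: [0.4772, 0.3082, 0.0658]
ee_rot: [2.116, 2.322, 0.001]
wrist_force: [0.1, -0.3, 4.3]
opening: 0.0116
```

>>> {"fn": "move_arm", "kwargs": {"increments": [{"twist":[0,0,0],"translation":[0,0,-0.3],"jaw":1},{"twist":[0,0,0],"translation":[0,0,-1.0],"jaw":1},{"twist":[0,0,0],"translation":[0,0,-2.0],"jaw":1},{"twist":[0,0,0],"translation":[0,0,-3.2],"jaw":1},{"twist":[0,0,0],"translation":[0,0,-4.2],"jaw":1}]}}

```text
time: 3.4
tcp_pos: [0.4768, 0.308, 0.2353]
ee_rot: [2.116, 2.322, 0.001]
wrist_force: [0.8, -0.5, -1.8]
opening: 0.0118
```

```bash
python3 -c "
from h import *
go([.519,-.0525,.235],7)
c=snap('scene','s2');crop(c,230,50,390,170,4,'s2c')"
```

```text
t 3.4 [0.4768 0.308  0.2353] yaw 5.3 F [ 0.8 -0.5 -1.8] open 0.0118
trans [-9.071e+00  2.140e-01  6.000e-03] twist [ 0.005 -0.002 -0.209]
```

View pics/s2c.png

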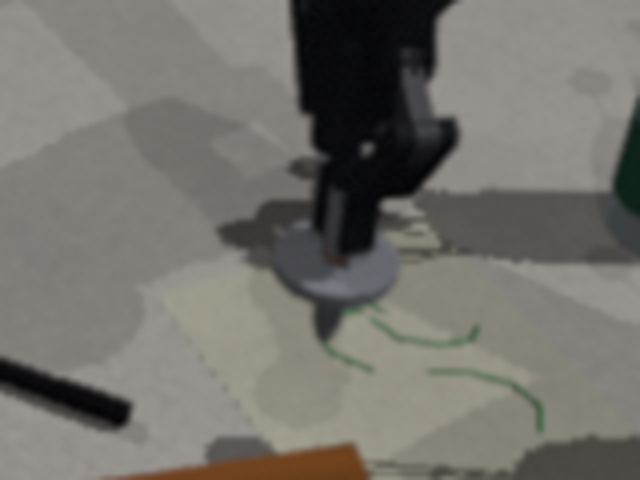

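>>> {"fn": "move_arm", "kwargs": {"increments": [{"twist":[0,0,0],"translation":[-0.7,0,0],"jaw":1},{"twist":[0,0,0],"translation":[-1.8,0.05,0],"jaw":1},{"twist":[0,0,-0.1],"translation":[-3.0,0.1,0],"jaw":1},{"twist":[0,0,-0.2],"translation":[-4.2,0.15,0],"jaw":1},{"twist":[0,0,-0.2],"translation":[-5.4,0.2,0],"jaw":1}]}}

```text
time: 4.08
tcp_pos: [0.5045, 0.0922, 0.2329]
ee_rot: [-2.083, -2.352, 0.0]
wrist_force: [0.9, 0.1, -1.4]
opening: 0.012
```

>>> {"fn": "move_arm", "kwargs": {"increments": [{"twist":[0,0,0],"translation":[-1.2,0,0],"jaw":1},{"twist":[0,0,0],"translation":[-2.4,0,0],"jaw":1},{"twist":[0,0,0],"translation":[-3.3,0,0],"jaw":1},{"twist":[0,0,0],"translation":[-3.67,0.0,0],"jaw":1},{"twist":[0,0,0],"translation":[-3.67,0.0,0],"jaw":1}]}}

```text
time: 4.7
tcp_pos: [0.5224, -0.0522, 0.2329]
ee_rot: [-2.084, -2.349, -0.0]
wrist_force: [-0.2, 0.9, -1.7]
opening: 0.0115
```

```bash
python3 -c "
from h import *
go([.519,-.0525,.235],7)"
```

```text
t 4.7 [ 0.5224 -0.0522  0.2329] yaw 6.9 F [-0.2  0.9 -1.7] open 0.0115
trans [ 0.003 -0.086 -0.052] twist [-0.005 -0.006 -0.018]
```

>>> {"fn": "move_arm", "kwargs": {"increments": [{"twist":[0,0,0],"translation":[0,-0.08,0.6],"jaw":1},{"twist":[0,0,0],"translation":[0,-0.08,1.6],"jaw":1},{"twist":[0,0,0],"translation":[0,-0.08,2.5],"jaw":1},{"twist":[0,0,0],"translation":[0,-0.08,2.7],"jaw":1},{"twist":[0,0,0],"translation":[0,-0.08,2.7],"jaw":1}]}}

```text
time: 5.32
tcp_pos: [0.5195, -0.0516, 0.1256]
ee_rot: [-2.082, -2.353, -0.0]
wrist_force: [0.3, -0.2, -0.9]
opening: 0.0117
```

```bash
python3 -c "
from h import *
go([.519,-.0525,.125],7)
c=snap('scene','s3');d=snap('top','t3')
print(proj(c,[[.519,-.0525,.05],[.519,-.0525,.07],[.519,-.0525,.118]]).round(1))
A=cv2.resize(c['pixels'][160:260,90:190,::-1],None,fx=4,fy=4,interpolation=cv2.INTER_CUBIC)
B=cv2.resize(d['pixels'][140:240,300:400,::-1],None,fx=4,fy=4,interpolation=cv2.INTER_CUBIC)
cv2.imwrite('pics/st3.png',np.hstack([A,B]))"
```

```text
t 5.33 [ 0.5195 -0.0516  0.1256] yaw 7.0 F [ 0.3 -0.2 -0.9] open 0.0117
trans [-0.021 -0.016  0.015] twist [-0.001 -0.002 -0.   ]
[[128.8 215.2]
 [126.1 209.1]
 [119.3 193.2]]
```

View pics/st3.png

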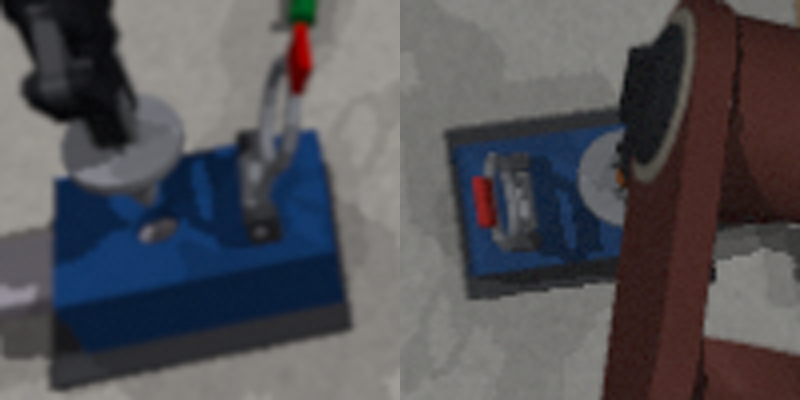

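>>> {"fn": "move_arm", "kwargs": {"increments": [{"twist":[0,0,0],"translation":[0,0,0.3],"jaw":1},{"twist":[0,0,0],"translation":[0,0,0.6],"jaw":1},{"twist":[0,0,0],"translation":[0,0,0.8],"jaw":1},{"twist":[0,0,0],"translation":[0,0,0.8],"jaw":1}]}}

```text
time: 5.92
tcp_pos: [0.5186, -0.0523, 0.0919]
ee_rot: [-2.082, -2.35, 0.002]
wrist_force: [0.2, 0.5, -1.4]
opening: 0.0118
```

>>> {"fn": "move_arm", "kwargs": {"increments": [{"twist":[0,0,0],"translation":[0,0,0.25],"jaw":1},{"twist":[0,0,0],"translation":[0,0,0.5],"jaw":1},{"twist":[0,0,0],"translation":[0,0,0.58],"jaw":1},{"twist":[0,0,0],"translation":[0,0,0.58],"jaw":1}]}}

```text
time: 6.42
tcp_pos: [0.5192, -0.0523, 0.0696]
ee_rot: [-2.083, -2.351, 0.001]
wrist_force: [-0.2, -0.6, -1.1]
opening: 0.0118
```

>>> {"fn": "move_arm", "kwargs": {"increments": [{"twist":[0,0,0],"translation":[0,0,0.08],"jaw":1},{"twist":[0,0,0],"translation":[0,0,0.08],"jaw":1}]}}

```text
time: 6.68
tcp_pos: [0.5194, -0.0524, 0.0668]
ee_rot: [-2.083, -2.352, 0.0]
wrist_force: [0.8, -0.3, -1.1]
opening: 0.0115
```

>>> {"fn": "move_arm", "kwargs": {"increments": [{"twist":[0,0,0],"translation":[0,0,0],"jaw":0.4},{"twist":[0,0,0],"translation":[0,0,0],"jaw":-0.2},{"twist":[0,0,0],"translation":[0,0,0],"jaw":-1},{"twist":[0,0,0],"translation":[0,0,0],"jaw":-1},{"twist":[0,0,0],"translation":[0,0,0],"jaw":-1}]}}

```text
time: 7.3
tcp_pos: [0.5195, -0.0524, 0.067]
ee_rot: [2.083, 2.352, 0.0]
wrist_force: [0.7, -0.1, -0.4]
opening: 0.0851
```

>>> {"fn": "move_arm", "kwargs": {"increments": [{"twist":[0,0,0],"translation":[0,0,-0.5],"jaw":-1},{"twist":[0,0,0],"translation":[0,0,-1.5],"jaw":-1},{"twist":[0,0,0],"translation":[0,0,-2.7],"jaw":-1},{"twist":[0,0,0],"translation":[0,0,-3.5],"jaw":-1},{"twist":[0,0,0],"translation":[0,0,-3.5],"jaw":1}]}}

```text
time: 7.92
tcp_pos: [0.5214, -0.0529, 0.2106]
ee_rot: [2.079, 2.347, 0.005]
wrist_force: [-0.5, -0.3, -1.0]
opening: 0.0695
```

```bash
python3 -c "
from h import *
u=np.radians(7.4);Y=np.array([-np.sin(u),np.cos(u)]);s=np.array([.519,-.0525])
for y,z in[(.125,.21),(.125,.14),(.067,.142),(.035,.142),(.011,.131),(-.002,.122)]: print(y,(s+Y*y).round(4),z)
go([*(s+Y*.125),.21],7)
c=snap('scene','s4')
print(proj(c,[[.519,-.0525,.09],[.519,-.0525,.058]]).round(1))
crop(c,90,140,210,260,5,'s4c')"
```

```text
0.125 [0.5029 0.0715] 0.21
0.125 [0.5029 0.0715] 0.14
0.067 [0.5104 0.0139] 0.142
0.035 [ 0.5145 -0.0178] 0.142
0.011 [ 0.5176 -0.0416] 0.131
-0.002 [ 0.5193 -0.0545] 0.122
t 7.92 [ 0.5214 -0.0529  0.2106] yaw 6.9 F [-0.5 -0.3 -1. ] open 0.0695
trans [ 3.141 -0.084  0.008] twist [ 0.047  0.018 -0.009]
[[123.3 202.7]
 [127.7 212.8]]
```

View pics/s4c.png

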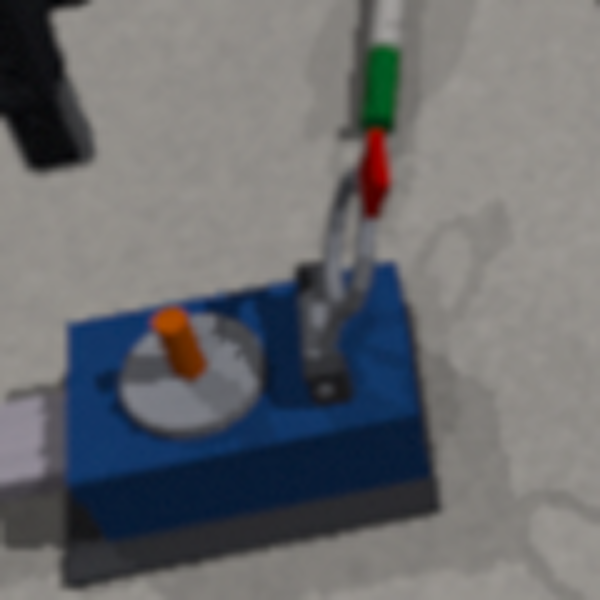

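>>> {"fn": "move_arm", "kwargs": {"increments": [{"twist":[0,0,0],"translation":[0.9,0,0],"jaw":1},{"twist":[0,0,0],"translation":[2.1,-0.03,0],"jaw":1},{"twist":[0,0,0],"translation":[3.1,-0.05,0],"jaw":1},{"twist":[0,0,0],"translation":[3.3,-0.05,0],"jaw":1},{"twist":[0,0,0],"translation":[3.3,-0.05,0],"jaw":1}]}}

```text
time: 8.6
tcp_pos: [0.5008, 0.0784, 0.2053]
ee_rot: [-2.081, -2.351, 0.003]
wrist_force: [0.2, -0.7, 0.0]
opening: -0.0002
```

>>> {"fn": "move_arm", "kwargs": {"increments": [{"twist":[0,0,0],"translation":[0,0,0.6],"jaw":1},{"twist":[0,0,0],"translation":[0,0,1.3],"jaw":1},{"twist":[0,0,0],"translation":[0,0,1.7],"jaw":1},{"twist":[0,0,0],"translation":[0,0,1.7],"jaw":1}]}}

```text
time: 9.1
tcp_pos: [0.5006, 0.0776, 0.1372]
ee_rot: [-2.083, -2.348, 0.004]
wrist_force: [-0.5, 0.2, 0.0]
opening: 0.0002
```

```bash
python3 -c "
from h import *
go([.5104,.0139,.142],7.4)
c=snap('scene','s5');crop(c,90,100,210,220,5,'s5c')"
```

```text
t 9.1 [0.5006 0.0776 0.1372] yaw 6.9 F [-0.5  0.2  0. ] open 0.0002
trans [-1.61   0.053 -0.122] twist [-0.025 -0.002 -0.068]
```

View pics/s5c.png

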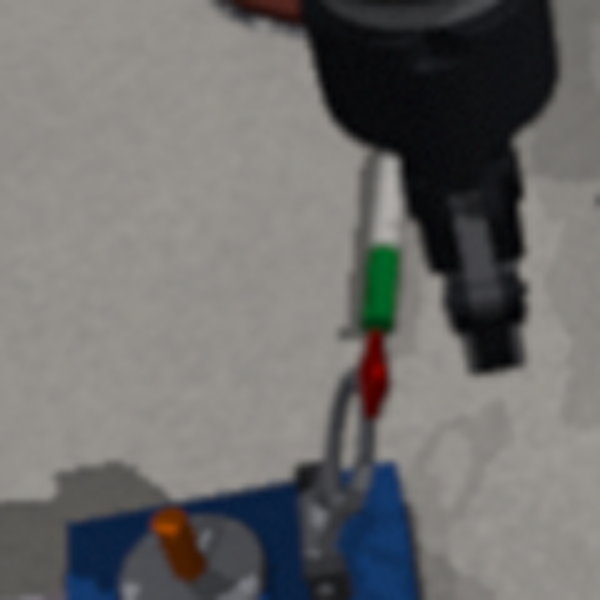

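>>> {"fn": "move_arm", "kwargs": {"increments": [{"twist":[0,0,0],"translation":[-0.4,0,0],"jaw":1},{"twist":[0,0,0],"translation":[-0.7,0.02,-0.05],"jaw":1},{"twist":[0,0,0],"translation":[-1.0,0.03,-0.1],"jaw":1},{"twist":[0,0,0],"translation":[-1.3,0.05,-0.12],"jaw":1},{"twist":[0,0,0],"translation":[-1.6,0.05,-0.12],"jaw":1}]}}

```text
time: 9.78
tcp_pos: [0.5116, 0.0142, 0.1441]
ee_rot: [2.083, 2.351, 0.001]
wrist_force: [-0.1, 1.8, 0.6]
opening: -0.0002
```

```bash
python3 -c "
from h import *
go([.5145,-.0178,.142],7);go([.5176,-.0416,.131],7);go([.5193,-.0545,.122],7)"
```

```text
t 9.78 [0.5116 0.0142 0.1441] yaw 6.9 F [-0.1  1.8  0.6] open -0.0002
trans [-0.803 -0.026  0.052] twist [ 0.006  0.001 -0.01 ]
t 9.78 [0.5116 0.0142 0.1441] yaw 6.9 F [-0.1  1.8  0.6] open -0.0002
trans [-1.403 -0.021  0.328] twist [ 0.006  0.001 -0.01 ]
t 9.78 [0.5116 0.0142 0.1441] yaw 6.9 F [-0.1  1.8  0.6] open -0.0002
trans [-1.728 -0.018  0.553] twist [ 0.006  0.001 -0.01 ]
```

Contact at about 2 N, as expected. I'll continue along the arc.

>>> {"fn": "move_arm", "kwargs": {"increments": [{"twist":[0,0,0],"translation":[-0.4,0,0],"jaw":1},{"twist":[0,0,0],"translation":[-0.8,0,0.05],"jaw":1},{"twist":[0,0,0],"translation":[-1.1,0,0.18],"jaw":1},{"twist":[0,0,0],"translation":[-1.4,0,0.33],"jaw":1},{"twist":[0,0,0],"translation":[-1.7,0,0.55],"jaw":1}]}}

```text
time: 10.4
tcp_pos: [0.5196, -0.0533, 0.1212]
ee_rot: [2.083, 2.351, -0.0]
wrist_force: [0.1, 0.2, -0.1]
opening: -0.0004
```

>>> {"fn": "move_arm", "kwargs": {"increments": [{"twist":[0,0,0],"translation":[-0.2,0,0.15],"jaw":1},{"twist":[0,0,0],"translation":[-0.2,0,0.15],"jaw":1},{"twist":[0,0,0],"translation":[-0.2,0,-1.0],"jaw":1},{"twist":[0,0,0],"translation":[-0.2,0,-2.2],"jaw":1},{"twist":[0,0,0],"translation":[-0.2,0,-3.2],"jaw":1}]}}

```text
time: 11.02
tcp_pos: [0.5208, -0.06, 0.2522]
ee_rot: [2.081, 2.351, 0.002]
wrist_force: [1.0, 0.2, -0.3]
opening: 0.0004
```

```bash
python3 -c "
from h import *
go([.5193,-.0545,.25],7)
c=snap('scene','s6');crop(c,70,120,210,260,4,'s6c')"
```

```text
t 11.03 [ 0.5208 -0.06    0.2522] yaw 7.0 F [ 1.   0.2 -0.3] open 0.0004
trans [ 0.142 -0.02   0.054] twist [ 0.014  0.004 -0.005]
```

View pics/s6c.png

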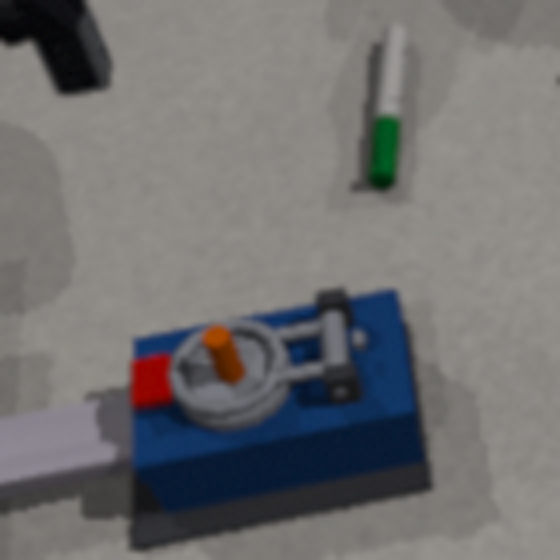

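The ring lies flat on the collar with its red tab at (108,215) and the orange grip standing up through it, its top at (124,203.5). The fingers are clear. I'll check the tab position numerically, then hand in.

```bash
python3 -c "
from h import *
c=load('s6');print(proj(c,[[.519+.037*.129,-.0525-.037*.99,.062],[.519,-.0525,.09]]).round(1))
s=env.read_state();print(s['time'],s['wrist_force'].round(1),abs(s['joint_velocities']).max());print(env.close_job())"
```

```text
[[108.1 215.6]
 [123.3 202.7]]
11.075 [1.2 0.3 3.6] 0.107854427723935
the job is handed in; nothing more can be done
None
```

I moved the orange-gripped pin from the rack into the blue clevis hole and released it with the ring still open. I then pushed the ring over by its red tab until it snapped shut, lifted clear and handed the job in at about 11 s.

- **Pin:** after release, and again after the ring shut, the top of the grip was within about 1 px of where a fully seated, upright pin should show.
- **Ring:** at the end the tab was at (108, 215.5) px, against (108.1, 215.6) predicted for a ring lying flat. The grip stands up through it.
- **Forces:** contact when pushing the tab was about 2 N. The highest force I read was about 13.5 N, for a moment while gripping the pin.
- **Disagreements:** the two cameras differed by about 5 mm in x on the socket, so I used a value in between. The pin then went in without resistance. The jaws read about 12 mm on the 14 mm grip, but the hold was firm.
- **At hand-in:** the wrist sensor read 3.6 N upward while the arm was still settling. The fingers were about 16 cm above the pin and touching nothing.

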